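Set a stand leg to its length mark and squeeze the cam lever shut

TASK

A telescopic stand leg lies in a cradle on the bench, and a spring pulls its sliding part back towards the robot. With the gripper spread over the finger rest and the open cam lever, push the crossbar away from the robot until the carriage's pointer stands opposite the pointed length mark, keep it there for a moment, and only then squeeze the lever fully shut against the finger rest, without letting the leg slip off the mark. Finish while still holding: lever and finger rest pinched, the leg on its mark; leave the loose parts beside the cradle where they lie.

Things in the scene. Friction and masses are not known exactly. Their poses are not given: they have to be found in the camera images.
- leg (a joint): how far the sliding leg (with carriage, crossbar, finger rest and lever) is extended, m: 0 = pulled in by its spring, grows as it moves away along the cradle's +x axis, end stop at 0.125. The spring pulls it back with about 4 N at 0 and 7 N at 0.1; it does not lock, even with the lever shut, so it slides back when let go
- lever (a joint): angle of the cam lever, rad: 0 = shut, parallel to the finger rest; it starts open at 0.24 to 0.30 with its free end swung out to the cradle's +y side. It stays where it is left; about 2 N at its free end moves it
- pinch_point (a point): point on the sliding carriage, half-way between the finger rest's outer face (y = -13 mm from here) and the shut lever's (y = +13 mm): the shut pair is 26 mm wide. 94 mm above the bench, 14 mm on the robot's side of the crossbar's near face. Axes as the cradle: x = the way the leg extends (away from the robot), y across, z up. The carriage's flat top below is 64 mm above the bench, 50 mm wide
- crossbar (a point): middle of the crossbar's near face (the face towards the robot), 98 mm above the bench, axes as the cradle; rides on the leg. Level aluminium bar 116 mm long across y, 12 mm thick in x, from 85 to 111 mm above the bench (rubber ends 84 to 112 mm, 1 mm proud). The fingers' sides can push on it
- lever_tip (a point): outer corner of the cam lever's free end, half-way up; rides on the lever. Steel upright plate 8 mm thick, 73 to 115 mm above the bench (pin to 120 mm), hinged about a vertical pin 65 mm behind the crossbar's near face at y = +9 mm, reaching to 5 mm from the crossbar. Outer face beside pinch_point: y = +13 mm shut, up to +29 mm open
- finger_rest_mid (a point): middle of the outer face of the finger rest: black upright plate fixed to the sliding carriage, 56 x 8 x 48 mm, 66 to 114 mm above the bench, from 4 to 60 mm behind the crossbar's near face, outer face at y = -13 mm. Axes as the cradle
- leg_pointer (a point): tip of the small steel pointer on the sliding carriage, on the cradle's -y side, 26 mm ahead of the crossbar's near face, 56 mm above the bench; points to -y. Axes as the cradle
- mark_tip (a point): tip of the pointed steel index on the U-shaped length-mark clip, which is fixed to the cradle on its -y side, 56 mm above the bench; points to +y at the passing pointer, 1 mm clear of it. The leg is at the mark when leg_pointer has no offset from this tip along the cradle's x axis. 50 to 95 mm of extension are needed
- stand: the fixed cradle: dark steel base plate 300 x 110 x 8 mm with the 40 mm square aluminium outer tube on it along x; origin at the centre of its underside, x = the way the leg extends, z up. The leg's rubber foot (36 mm across, centred 34 mm above the bench) reaches from 186 mm (pulled in) to 311 mm (full out) ahead of the origin
- coupling_mid (a point): centre of a loose rust-brown pipe coupling, 44 mm across, 38 mm tall, standing beside the cradle; bystander
- steel_block_mid (a point): centre of a loose rust-brown steel block 50 x 66 x 36 mm beside the cradle; bystander
- nut_0_mid (a point): centre of a loose dark hexagon nut 30 x 34 x 16 mm beside the cradle; bystander

How it is judged (in metres and radians):
On the way, in this order (a step that is already met when the one before it is completed fails the run):
1. the leg stands at the length mark (within 4 mm) with the lever still open (x of leg_pointer in the frame of mark_tip between -0.004 and 0.004 m and value of joint lever above 0.15 rad), for 0.3 s.
2. the lever is shut with the leg at the mark (x of leg_pointer in the frame of mark_tip between -0.004 and 0.004 m and value of joint lever below 0.05 rad), for 0.2 s.
At the end, for the whole second after the job is handed in: The carriage's pointer is within 4 mm of the length mark along the leg, the cam lever is shut (under 0.05 rad), and the fingers still pinch it against the finger rest (over 2 N on each) (all of step 2 and contact force between the fingers and lever above 2 N and contact force between the fingers and finger_rest above 2 N); the arm keeps its last pose, push and grip.
It fails at once if the lever is shut (under 0.1 rad) while the leg is more than 8 mm off the mark (value of joint lever below 0.1 rad and (x of leg_pointer in the frame of mark_tip below -0.008 m or x of leg_pointer in the frame of mark_tip above 0.008 m)).
It fails at once if the pipe coupling is moved by more than 20 mm (distance of coupling_mid from where it was at the start of the episode above 0.02 m).
It fails at once if the steel block is moved by more than 20 mm (distance of steel_block_mid from where it was at the start of the episode above 0.02 m).
It fails at once if the nut is moved by more than 20 mm (distance of nut_0_mid from where it was at the start of the episode above 0.02 m).
It also fails if it takes over 32 s, if anything falls off the work surface, if the arm or the gripper's body presses on something with over 40 N, if the wrist force passes 120 N, or if a joint passes its speed limit or range.

ROBOT

A 6-joint arm with a two-finger parallel gripper is mounted at the origin on a cart in front of the work surface, level with it; the furniture and walls round the work are solid. World frame = base frame: x ahead of the robot, y to its left, z up, the work surface at z = 0. Lengths are in mm, angles in rad, forces in N, time in s.
With the tool pointing down it reaches from about 275 to 825 mm from the base axis. Payload 4.9 kg.
Tool frame: the origin (TCP) lies at the very end of the fingers, on their centre line; the grasp point (between the pads) lies manip.hold_point_z behind it (manip.hold_point_z is the distance from the TCP to the grasp point, in mm); z points along the fingers, y is the direction in which the jaws open and shut (so a half turn about z gives the same grasp; the last joint's range is limited). The gripper opens to 85 mm and grips with 20 to 120 N. Pads are 22 mm wide; open, the fingers measure 114 mm over their backs; the gripper's body (76 mm by 85 mm) begins 54 mm behind the grasp point. The pads swing forward as they close: fully open they stand 13 mm farther back than shut.
Start: joints at [1.033, 0.326, -0.193, 1.052, 0, 1.437], TCP at [216.1, 505.786, 201.281] pointing down, gripper open.
Joint ranges: [-2.65, 2.65], [-0.97, 1.79], [-1.3, 1.35], [-1.93, 2.1], [-1.47, 1.37], [-3.14, 3.14]. Speed limits (rad/s): [2.57, 2.57, 3.14, 3.14, 3.14, 3.14].

INTERFACE

Orientations are given as a rotation vector (axis times angle).
In Python, from workcell import manip gives the robot as it stands.
- The arm moves only by the tool drive_tool, never from a script. Its arguments are lists of equal length, an entry for each row: "gripper": the finger opening in cm, from 0 to 8.54; "translation": the shift along the world's x, y, z in cm, a list of three; "roll": the turn about the world's z in rad. A call has 1 to 5 rows; each row shifts and turns the commanded pose from where the row before left it; what a row does not reach is not made up. A row lasts 1/10 s, in which the tool goes at most 50 mm and 8.59 degrees, less where a joint would pass 70% of its speed; a pose out of reach is approached as far as the arm can. A call is refused whole if a number of a shift passes 5 or a number of a turn 0.15, either way. A call with a gripper value outside its range is refused whole. The fingers move at their own pace and stop on an object; "force" is the grip in N (left out, the last holds). Time passes only in rows, so rows that do not move let the fingers close. It gives the time, the measured TCP pose, the force and the opening at its end, in the units of the state.
- manip.read_state(): the state, without advancing time (a new reading comes with each control period).
- manip.grab_frame(name): name is "scene" or "top" or "wrist"; returns a dict with "pixels" (384x512x3 uint8, red, green, blue), "camera_matrix" (3x3 intrinsics, pixels), "xyz" and "rotation" of the camera in the world. Camera axes: x right, y down, z forward; pixel columns grow to the right and rows downward; lengths in mm; the calibration is good to about 2 mm. The wrist camera is an equidistant fisheye: a pixel r from the principal point sees the ray r / f radians off the axis. A picture is of the moment at which its call begins. There is no depth.
- manip.finish_job(): hands the job in, once; it reports no verdict.
The state is a dict: "t": time; "joint_positions": joint angles; "dq": joint speeds; "joint_efforts": joint torques, N m; "tool_pos": TCP position; "tcp_rot": TCP orientation; "contact_force": force on the tool from outside, world axes, zero at the start; "ft_torque": the same for the moment, N m; "width": opening from 0.0 (shut) to 1.0 (fully open).
Only numpy, scipy, OpenCV 4.12 (cv2) and the standard library are available. Lean on these libraries where they do the work, as an engineer would, in place of code of your own. Each camera call takes 0.05 s, during which the arm holds its last target.

## Working session

There is one attempt and no reset: what is moved stays moved. The work goes in short steps, Python scripts to look and compute and a tool call to move; the robot and the scene stay as the last step left them, time stands still between calls to the robot, and variables do not carry over. Pictures are saved under pics/ and viewed, and the job is handed in when it is done.

Besides the shell and the picture viewer there is one more tool, called by a JSON object that holds its "method" and its "body", one argument or row to a line. drive_tool: Moves the arm, as the interface text tells. Its arguments: {"type":"object","properties":{"gripper":{"type":"array"},"translation":{"type":"array"},"roll":{"type":"array"},"force":{"type":"number"}},"required":["gripper","translation","roll"]}

```bash
mkdir -p pics; ls; python3 - <<'E'
from workcell import manip
import cv2
print(manip.read_state(), manip.hold_point_z)
for n in("scene","top","wrist"):
    f=manip.grab_frame(n); cv2.imwrite(f"pics/{n}0.png",cv2.resize(f["pixels"][:,:,::-1],(800,600),interpolation=cv2.INTER_CUBIC))
    print(n,f["camera_matrix"],f["xyz"],f["rotation"])
E
```

```text
pics
{'t': 0.0, 'joint_positions': array([ 1.03279029e+00,  3.26914840e-01, -1.93555533e-01,  1.05198236e+00,
        2.98054540e-06,  1.43657981e+00]), 'dq': array([ 0.00019852, -0.00018537, -0.00137452, -0.00083139, -0.0009685 ,
        0.00123625]), 'joint_efforts': array([-8.94062741e-04, -4.43398798e+01,  2.62441349e+01,  1.53464510e-02,
       -3.67221464e-04,  1.07805724e-05]), 'tool_pos': array([215.78204374, 505.24487993, 200.52843417]), 'tcp_rot': array([-6.29860595e-01, -3.07724293e+00,  2.45431222e-03]), 'contact_force': array([ 0.68354978,  0.2767254 , -0.03302715]), 'ft_torque': array([ 0.01497236, -0.02760992, -0.0159333 ]), 'width': 1.003520971657658} 18.700000000000003
scene [[407.72409893   0.         258.55092374]
 [  0.         407.72409893 186.13729148]
 [  0.           0.           1.        ]] [ 242.58659513 -433.79938557  510.22015904] [-2.04335739  0.4605272  -0.27701786]
top [[404.92174464   0.         256.64170363]
 [  0.         404.92174464 194.75078865]
 [  0.           0.           1.        ]] [443.18249533 222.02785082 933.88335149] [-2.09046317  2.14128085 -0.15007258]
wrist [[297.31863964   0.         254.44178025]
 [  0.         297.31863964 188.94573292]
 [  0.           0.           1.        ]] [144.38963972 536.73144004 374.32069867] [2.40208753 1.58513969 0.23904576]
```

View pics/scene0.png

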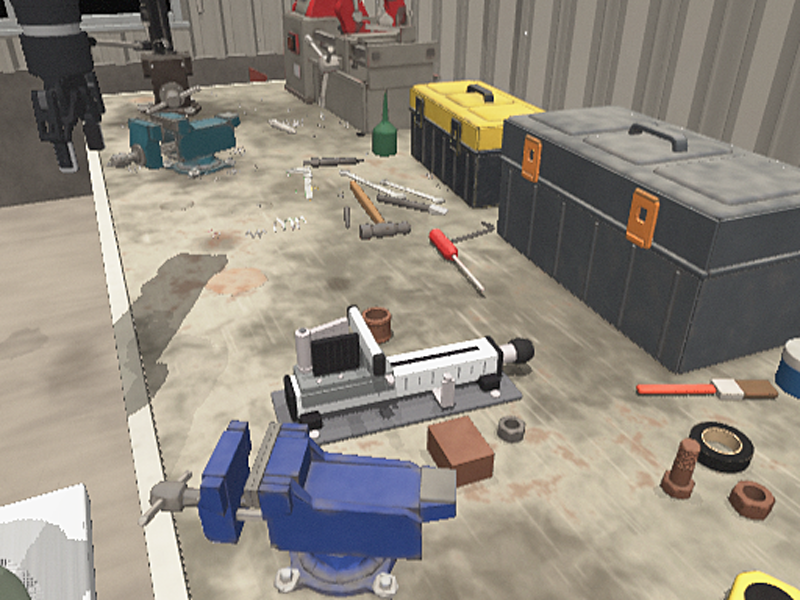

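View pics/top0.png

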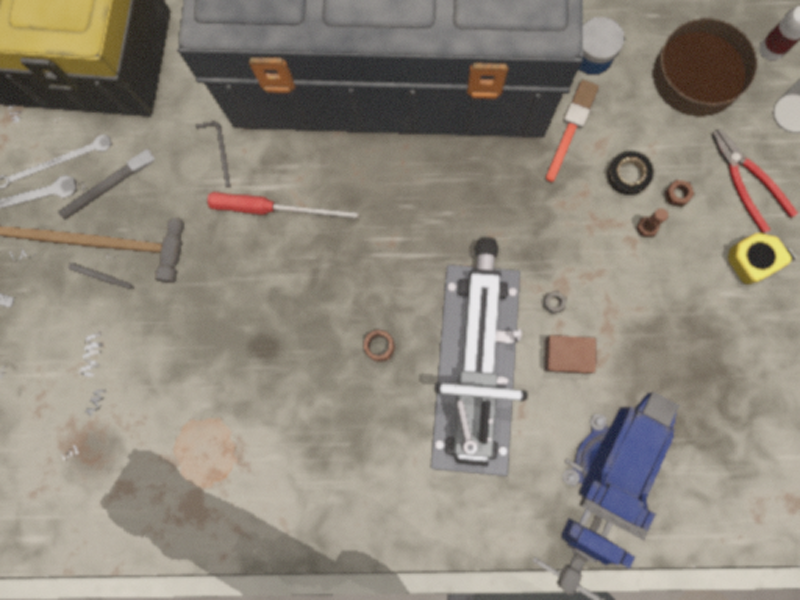

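View pics/wrist0.png

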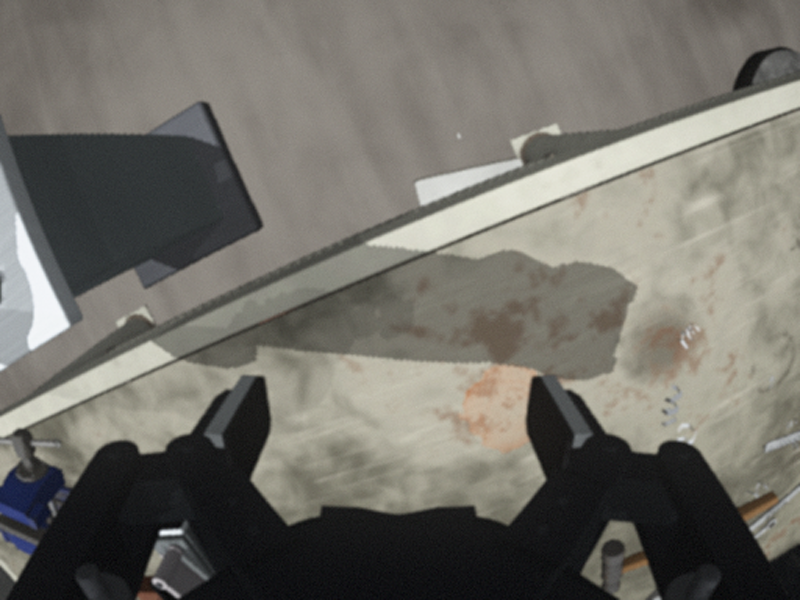

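The top view shows the cradle, with base corners near (447,267), (520,268), (508,473) and (432,470) in the 800x600 image. The crossbar is at about (482,392), the clip at (510,336) and the lever swung out to the left. I'll zoom in for more precise measurements.

```bash
cat > h.py <<'E'
import numpy as np,cv2
from workcell import manip
from scipy.spatial.transform import Rotation as R
def grab(n,name=None,crop=None,k=5):
    f=manip.grab_frame(n)
    if name:
        p=f["pixels"][:,:,::-1]
        if crop: x0,y0,x1,y1=crop; p=p[y0:y1,x0:x1]
        cv2.imwrite("pics/"+name,cv2.resize(p,None,fx=k,fy=k,interpolation=cv2.INTER_CUBIC))
    return f
def Rm(f):
    r=np.array(f["rotation"]); return r if r.shape==(3,3) else R.from_rotvec(r).as_matrix()
def pix2z(f,uv,z):
    K=f["camera_matrix"]; d=Rm(f)@np.linalg.inv(K)@np.array([uv[0],uv[1],1.]); c=np.array(f["xyz"])
    return c+d*(z-c[2])/d[2]
def proj(f,X):
    p=Rm(f).T@(np.array(X)-f["xyz"]); q=f["camera_matrix"]@p; return q[:2]/q[2]
E
python3 - <<'E'
from h import *
grab("top","t1.png",(260,145,380,310),4) 
grab("scene","s1.png",(165,185,355,295),4)
E
ls pics
```

```text
s1.png
scene0.png
t1.png
top0.png
wrist0.png
```

View pics/t1.png

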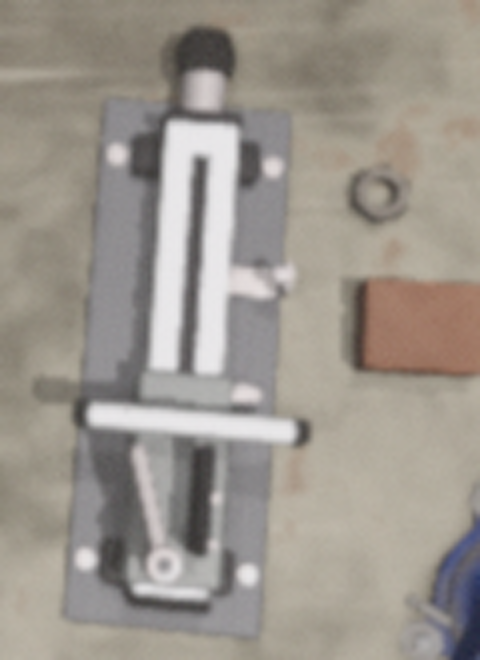

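View pics/s1.png

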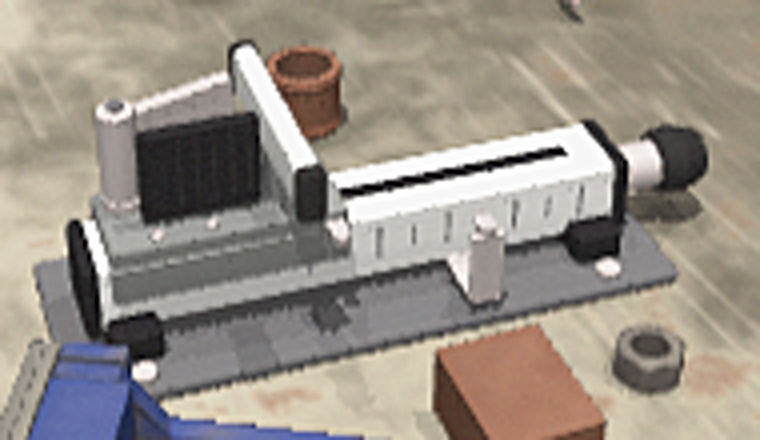

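```bash
python3 - <<'E'
from h import *
ft=grab("top","t2.png",(300,200,345,260),12); fs=grab("scene","s2.png",(240,225,310,275),11)
t=lambda x,y:((x+.5)/4-.5+260,(y+.5)/4-.5+145)
s=lambda x,y:((x+.5)/4-.5+165,(y+.5)/4-.5+185)
c=np.array([pix2z(ft,t(*p),8) for p in((108,98),(291,112),(258,637),(63,617))])
print(c.round(1)); print(np.linalg.norm(c-np.roll(c,-1,0),axis=1))
ctr=c.mean(0); d=(c[0]+c[1]-c[2]-c[3]); yaw=np.arctan2(d[1],d[0]); e=(c[0]+c[3]-c[1]-c[2]); print("ctr",ctr,"yaw",yaw,np.arctan2(e[1],e[0])-np.pi/2)
for n,p in (("right far",(678,270)),("left near",(35,267)),):
  print(n,pix2z(fs,s(*p),8))
Rz=R.from_euler('z',yaw).as_matrix()
L=lambda P:(Rz.T@(P-[ctr[0],ctr[1],0])).round(1)
for n,p,z in (("pointer",(262,394),56),("clip post",(295,276),60),("clip L",(232,283),56),("bar near L",(85,427),111),("bar near R",(298,443),111),("pin",(165,566),120),("levertip",(133,447),115),("coupl",None,0),("foot",(205,50),52)):
  if p: print(n,pix2z(ft,t(*p),z).round(1),L(pix2z(ft,t(*p),z)))
for n,p,z in(("ptr",(340,240),56),("cliptop",(487,218),60)): print(n,pix2z(fs,s(*p),z),L(pix2z(fs,s(*p),z)))
E
```

```text
[[664.9 178.5   8. ]
 [653.5  72.5   8. ]
 [357.5 106.3   8. ]
 [370.2 213.4   8. ]]
[106.67342232 297.83053235 107.85801459 296.75051691]
ctr [511.540841  142.6933117   8.       ] yaw -0.11586758631808672 -0.11288105383697689
right far [651.2514693   71.09454169   8.        ]
left near [367.93450632 206.92406845   8.        ]
pointer [488.2 103.9  56. ] [-18.7 -41.2  56. ]
clip post [550.9  83.6  60. ] [ 45.9 -54.2  60. ]
clip L [548.4 117.1  56. ] [ 39.6 -21.1  56. ]
bar near L [470.9 200.6 111. ] [-47.1  52.9 111. ]
bar near R [460.6  94.6 111. ] [-45.  -53.6 111. ]
pin [402.4 163.9 120. ] [-110.9    8.5  120. ]
levertip [460.4 177.2 115. ] [-54.8  28.3 115. ]
foot [680.4 125.5  52. ] [169.7   2.5  52. ]
ptr [485.91056832 106.03268129  56.        ] [-21.2 -39.4  56. ]
cliptop [551.48062057  87.55562666  60.        ] [ 46.  -50.2  60. ]
```

```bash
ls pics
```

```text
s1.png
s2.png
scene0.png
t1.png
t2.png
top0.png
wrist0.png
```

View pics/t2.png

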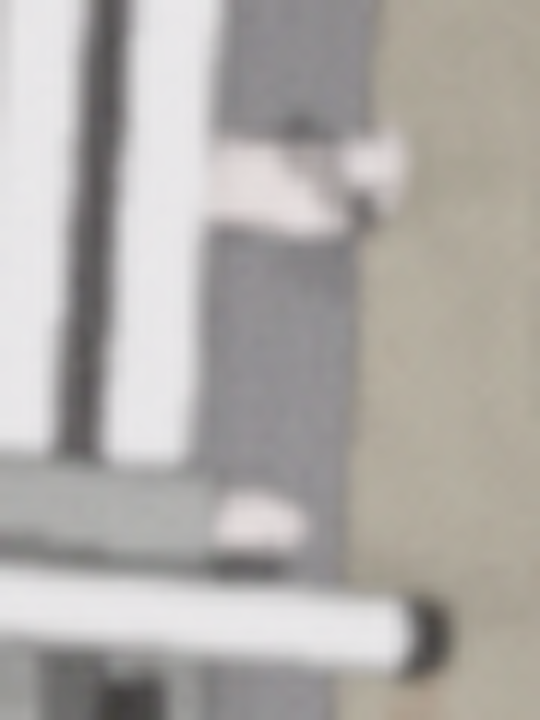

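View pics/s2.png

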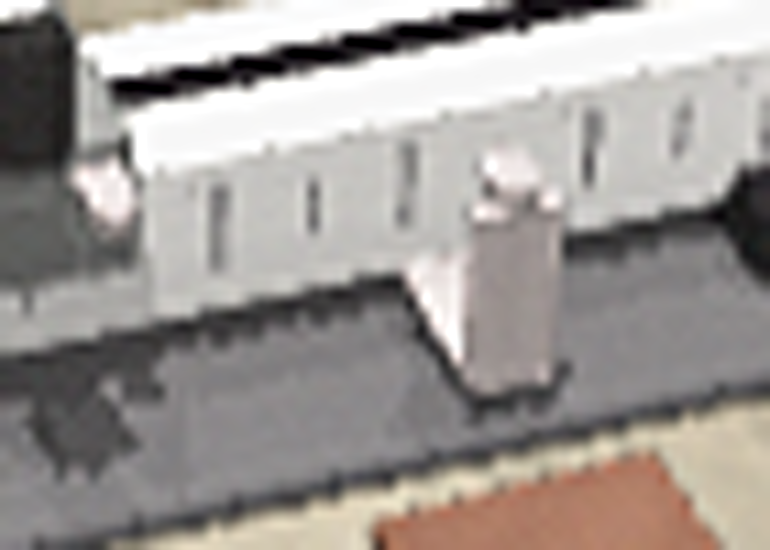

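```bash
python3 - <<'E'
from h import *
ft=grab("top"); fs=grab("scene")
t=lambda x,y:((x+.5)/12-.5+300,(y+.5)/12-.5+200)
s=lambda x,y:((x+.5)/11-.5+240,(y+.5)/11-.5+225)
ctr=np.array([511.5,142.7,0]);Rz=R.from_euler('z',-.1145).as_matrix()
L=lambda P:(Rz.T@(P-ctr)).round(1)
for n,p in(("ptr tip",(308,523)),("mark tip",(340,162)),("mark back",(405,165))):
  P=pix2z(ft,t(*p),56); print(n,P.round(1),L(P))
# predict scene pixels for those
for P in ((488,104.5,56),):pass
for n,X in(("ptr",(-20,-38.5,56)),("mark",(44,-39.5,56)),("mark",(44,-52,56)),("mark",(40,-39.5,56)),):
  W=Rz@np.array(X)+ctr; q=proj(fs,W); q2=proj(ft,W); print(n,X,"scene crop",((q-[240,225]+.5)*11).round(0),"top crop",((q2-[300,200]+.5)*12).round(0))
for p in ((105,225),(85,190),(490,190),(515,150),(545,190)):
  P=pix2z(fs,s(*p),56); print(p,P.round(1),L(P))
P=pix2z(ft,((380+.5)/4-.5+260,(195+.5)/4-.5+145),16);print("nut",L(P))
print("block corner",L(pix2z(ft,(362/4+260,280/4+145),36)),L(pix2z(ft,(362/4+260,372/4+145),36)))
print("coupling",L(pix2z(ft,(378*.64,345*.64),38)))
E
```

```text
ptr tip [488.2 103.7  56. ] [-18.7 -41.4  56. ]
mark tip [553.   94.7  56. ] [ 46.7 -42.9  56. ]
mark back [552.1  83.1  56. ] [ 47.2 -54.6  56. ]
ptr (-20, -38.5, 56) scene crop [117. 217.] top crop [292. 529.]
mark (44, -39.5, 56) scene crop [479. 146.] top crop [321. 175.]
mark (44, -52, 56) scene crop [508. 189.] top crop [390. 182.]
mark (40, -39.5, 56) scene crop [457. 151.] top crop [319. 197.]
(105, 225) [484.6 105.4  56. ] [-22.5 -40.1  56. ]
(85, 190) [485.5 115.5  56. ] [-22.7 -30.   56. ]
(490, 190) [546.5  86.8  56. ] [ 41.1 -51.5  56. ]
(515, 150) [555.6  94.7  56. ] [ 49.3 -42.6  56. ]
(545, 190) [554.8  82.9  56. ] [ 49.8 -54.5  56. ]
nut [ 102.9 -105.8   16. ]
block corner [ 49.6 -95.5  36. ] [ -1.2 -98.2  36. ]
coupling [ 14.9 143.1  38. ]
```

```bash
python3 - <<'E'
from h import *
s=manip.read_state(); M=R.from_rotvec(s["tcp_rot"]).as_matrix(); print(M.round(3), s["t"])
y=M[:,1]; a=np.arctan2(y[1],y[0]); tgt=-.1145+np.pi/2
for k in(-1,0,1): print("turn",tgt-a+k*np.pi)
ctr=np.array([511.5,142.7,0]);Rz=R.from_euler('z',-.1145).as_matrix()
for X in((-68,0,0),(-57,0,0),(8.5,0,0)):
  W=Rz@np.array(X)+ctr;print(X,W, "delta",W-s["tool_pos"])
E
```

```text
[[-0.92   0.393 -0.   ]
 [ 0.393  0.92  -0.   ]
 [ 0.    -0.    -1.   ]] 0.45
turn -2.8523173143038827
turn 0.28927533928591065
turn 3.4308679928757035
(-68, 0, 0) [443.94526172 150.46899841   0.        ] delta [ 227.89716341 -355.26718305 -201.21312111]
(-57, 0, 0) [454.87323409 149.21224867   0.        ] delta [ 238.82513578 -356.5239328  -201.21312111]
(8.5, 0, 0) [519.94434228 141.7288752    0.        ] delta [ 303.89624397 -364.00730627 -201.21312111]
```

{"method": "drive_tool", "body": {
  "gripper": [8.5,8.5,8.5,8.5,8.5],
  "translation": [
    [1.9,-3,0],
    [1.9,-3,0],
    [1.9,-3,0],
    [1.9,-3,0],
    [1.9,-3,0]
  ],
  "roll": [0.06,0.06,0.06,0.06,0.05],
  "force": 40
}}

```text
t: 0.95
tool_pos: [311.7, 354.7, 201.4]
tcp_rot: [0.175, 3.136, 0.0]
contact_force: [0.5, 0.6, 0.9]
width: 0.995
```

{"method": "drive_tool", "body": {
  "gripper": [8.5,8.5,8.5,8.5,8.5],
  "translation": [
    [1.9,-3,0],
    [1.9,-3,0],
    [1.9,-3,0],
    [1.9,-3,0],
    [1.9,-3,0]
  ],
  "roll": [0,0,0,0,0]
}}

```text
t: 1.45
tool_pos: [406.8, 204.5, 201.5]
tcp_rot: [0.179, 3.136, 0.0]
contact_force: [0.2, -0.4, -0.5]
width: 1.001
```

{"method": "drive_tool", "body": {
  "gripper": [8.5,8.5,8.5,8.5],
  "translation": [
    [1.9,-2.8,0],
    [1.9,-2.7,0],
    [0,0,0],
    [0,0,0]
  ],
  "roll": [0,0,0,0]
}}

```text
t: 1.85
tool_pos: [444.2, 150.4, 201.2]
tcp_rot: [-0.181, -3.136, -0.0]
contact_force: [-0.3, 0.5, -0.1]
width: 0.998
```

```bash
python3 - <<'E'
from h import *
s=manip.read_state(); M=R.from_rotvec(s["tcp_rot"]).as_matrix(); print(s["t"],s["tool_pos"],np.arctan2(M[1,1],M[0,1])-np.pi/2,s["contact_force"])
grab("scene","s3.png",(100,0,356,300),2)
grab("top","t3.png",(220,100,420,330),2.6)
f=grab("wrist","w3.png",None,1.5)
E
```

```text
1.85 [444.16507469 150.3608133  201.2122179 ] -0.11555276442535867 [-0.33163277  0.51074935 -0.1296982 ]
```

```bash
ls pics
```

```text
s1.png
s2.png
s3.png
scene0.png
t1.png
t2.png
t3.png
top0.png
w3.png
wrist0.png
```

View pics/s3.png

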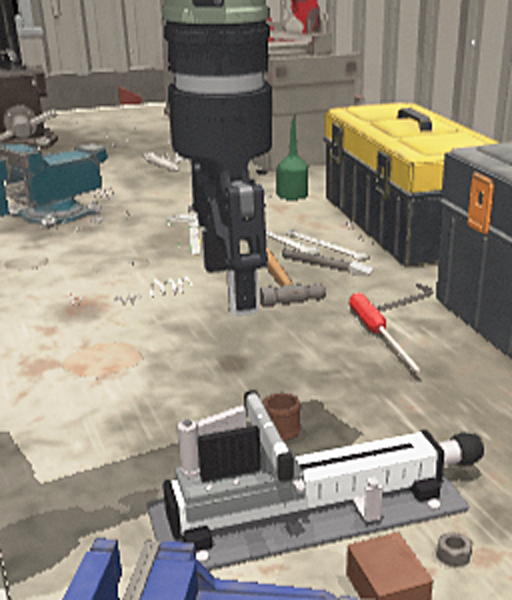

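View pics/w3.png

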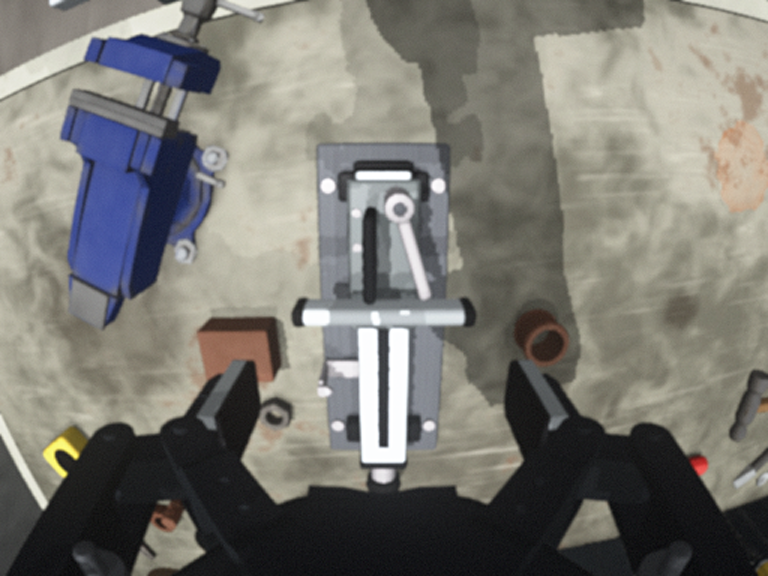

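View pics/t3.png

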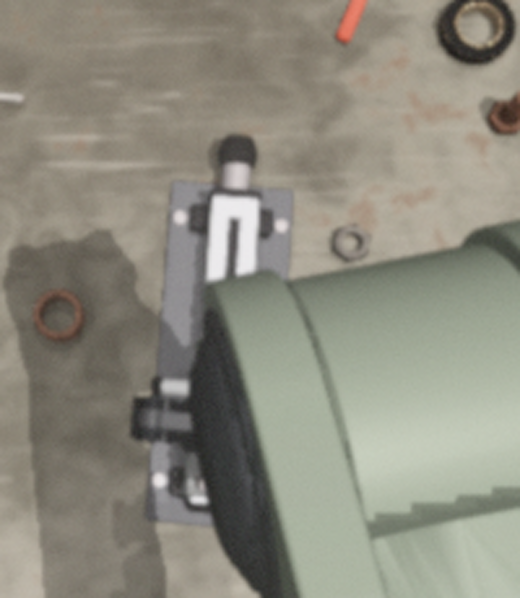

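The wrist view shows the cradle centred between the fingers, with the crossbar ahead of them at row 312. The scene view confirms the path is clear, so I'll lower.

{"method": "drive_tool", "body": {
  "gripper": [8.5,8.5,8.5,8.5,8.5],
  "translation": [
    [0,0,-3],
    [0,0,-3],
    [0,0,-2.5],
    [0,0,-1.5],
    [0,0,0]
  ],
  "roll": [0,0,0,0,0]
}}

```text
t: 2.5
tool_pos: [441.6, 151.4, 99.5]
tcp_rot: [-0.176, -3.133, 0.001]
contact_force: [-1.0, 0.1, 1.0]
width: 0.994
```

```bash
python3 - <<'E'
from h import *
grab("scene","s4.png",(165,100,355,295),4)
f=grab("wrist","w4.png",None,1.5)
print(manip.read_state()["contact_force"])
E
```

```text
[ 0.24793335 -0.32717207  0.68124918]
```

```bash
ls pics
```

```text
s1.png
s2.png
s3.png
s4.png
scene0.png
t1.png
t2.png
t3.png
top0.png
w3.png
w4.png
wrist0.png
```

View pics/s4.png

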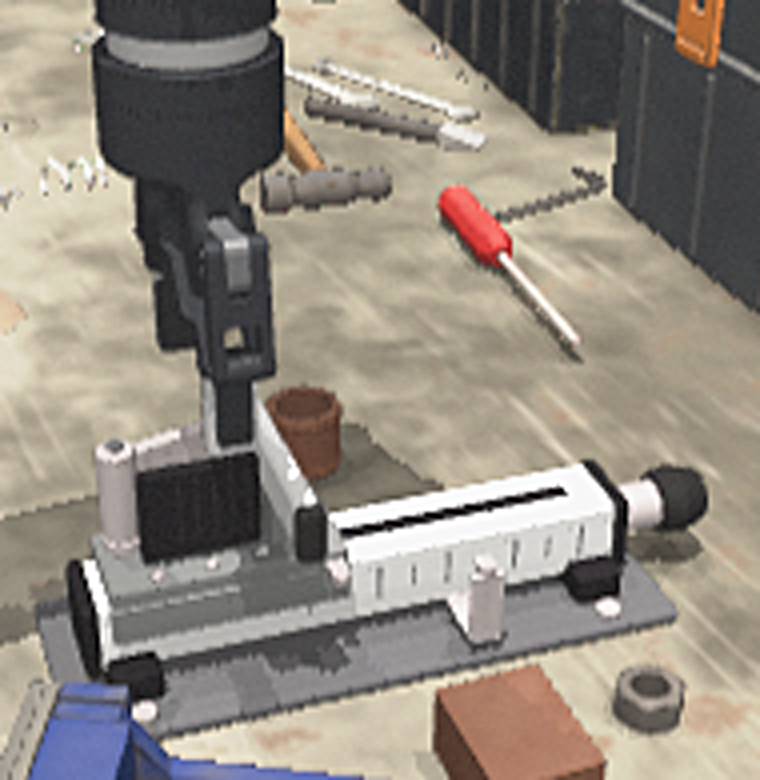

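View pics/w4.png

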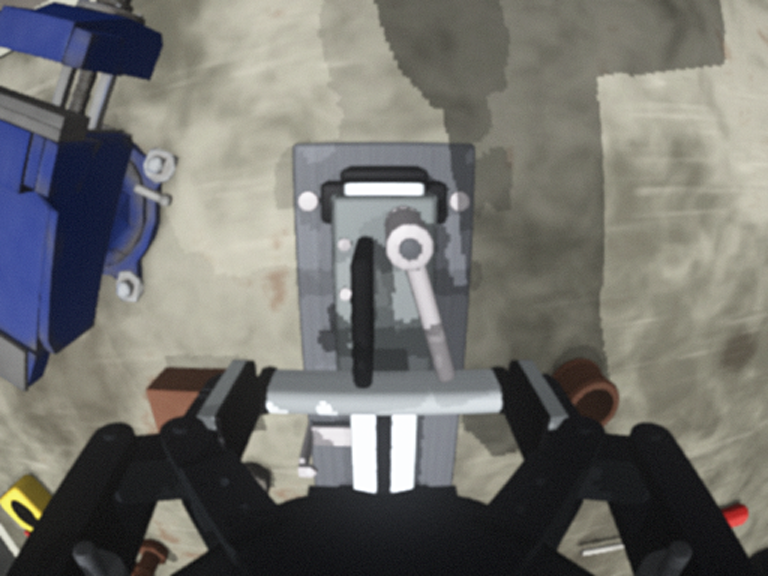

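{"method": "drive_tool", "body": {
  "gripper": [8.0,7.4,7.4,7.4],
  "translation": [
    [0,0,-1.5],
    [0,0,-1.4],
    [0,0,0],
    [0,0,0]
  ],
  "roll": [0,0,0,0]
}}

```text
t: 3.0
tool_pos: [444.7, 151.1, 73.3]
tcp_rot: [0.178, 3.135, 0.0]
contact_force: [-0.2, -0.3, 1.0]
width: 0.867
```

```bash
python3 - <<'E'
from h import *
grab("scene","s5.png",(165,100,355,295),4)
f=grab("wrist","w5.png",None,1.5)
s=manip.read_state();print(s["contact_force"],s["tool_pos"])
E
```

```text
[ 0.1675475  -0.05404417  0.70895855] [445.05555206 151.07680208  73.47694714]
```

```bash
ls pics
```

```text
s1.png
s2.png
s3.png
s4.png
s5.png
scene0.png
t1.png
t2.png
t3.png
top0.png
w3.png
w4.png
w5.png
wrist0.png
```

View pics/s5.png

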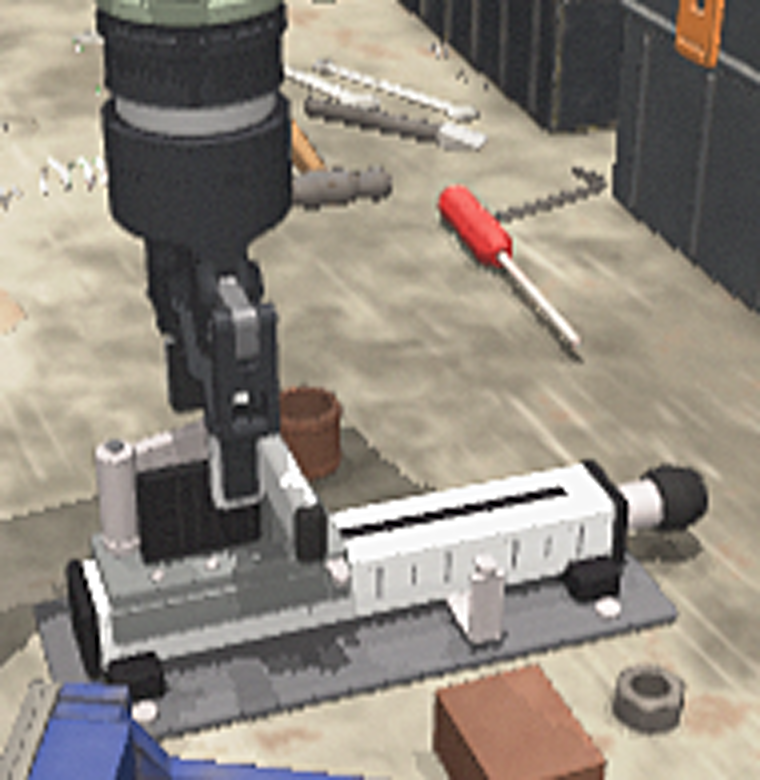

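View pics/w5.png

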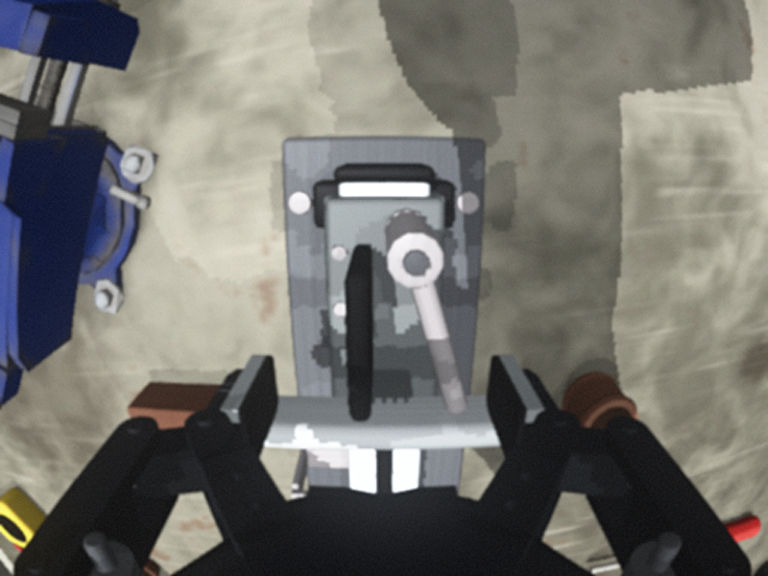

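The fingers straddle the finger rest and lever just behind the crossbar. I'll push along the cradle axis, stopping short of the mark first.

{"method": "drive_tool", "body": {
  "gripper": [7.4,7.4,7.4,7.4,7.4],
  "translation": [
    [0.8,-0.09,0],
    [1.2,-0.14,0],
    [1.4,-0.16,0],
    [1.4,-0.16,0],
    [1.2,-0.14,0]
  ],
  "roll": [0,0,0,0,0]
}}

```text
t: 3.6
tool_pos: [506.2, 143.7, 72.6]
tcp_rot: [0.179, 3.135, 0.0]
contact_force: [0.3, -0.3, 1.4]
width: 0.866
```

{"method": "drive_tool", "body": {
  "gripper": [7.4,7.4,7.4,7.4],
  "translation": [
    [0.5,-0.06,0],
    [0,0,0],
    [0,0,0],
    [0,0,0]
  ],
  "roll": [0,0,0,0]
}}

```text
t: 4.0
tool_pos: [508.3, 143.3, 72.1]
tcp_rot: [-0.178, -3.136, 0.0]
contact_force: [-0.4, -0.3, -0.3]
width: 0.868
```

```bash
python3 - <<'E'
from h import *
f=grab("scene","s6.png",(240,205,330,275),8)
grab("scene","s6b.png",(165,100,355,295),4)
f=grab("wrist","w6.png",None,1.5)
s=manip.read_state();print(s["contact_force"],s["tool_pos"])
E
```

```text
[-0.5060397   0.09810601 -0.30947527] [508.64041619 143.35481898  72.30864509]
```

```bash
ls pics
```

```text
s1.png
s2.png
s3.png
s4.png
s5.png
s6.png
s6b.png
scene0.png
t1.png
t2.png
t3.png
top0.png
w3.png
w4.png
w5.png
w6.png
wrist0.png
```

View pics/s6.png

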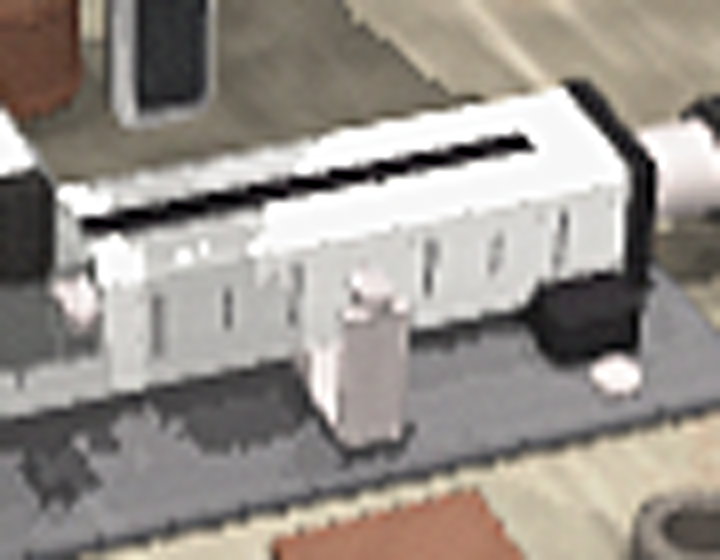

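View pics/s6b.png

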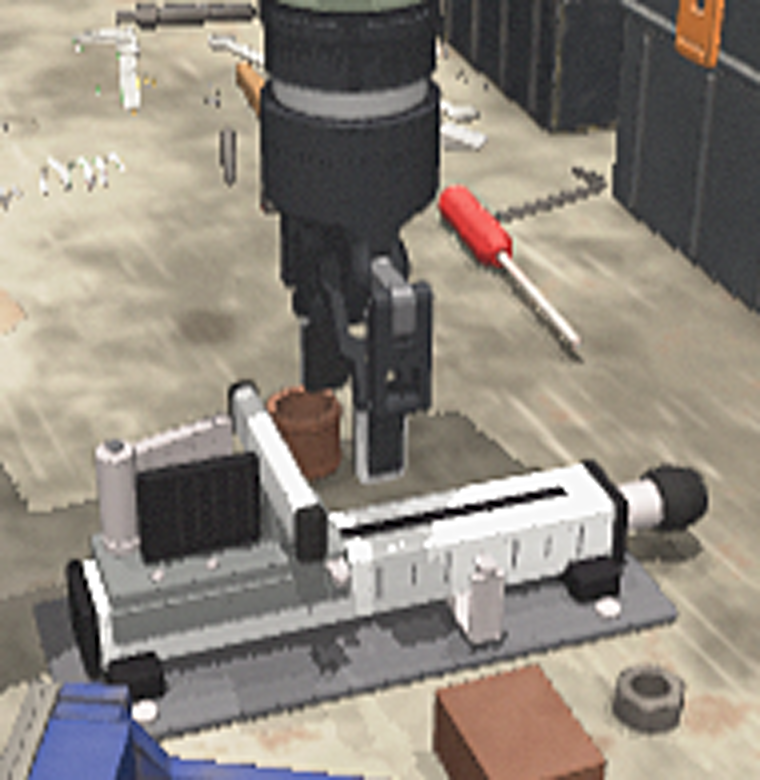

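View pics/w6.png

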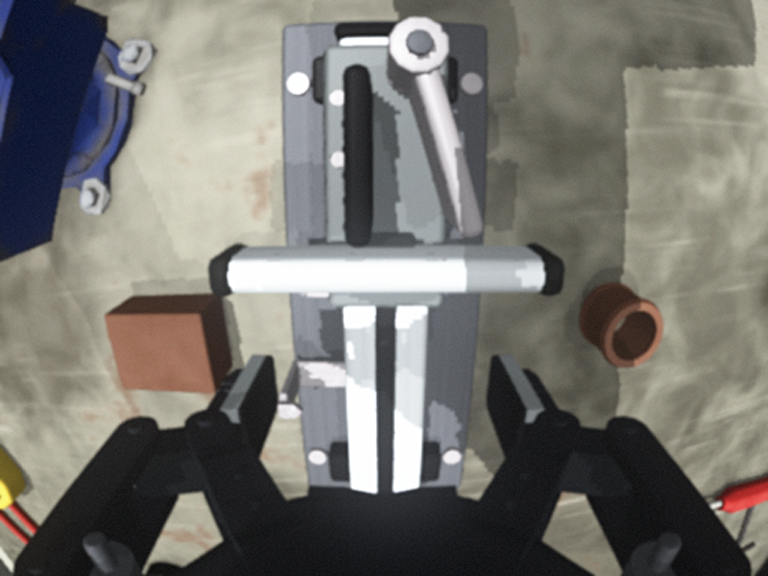

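The fingers ended up ahead of the crossbar without touching it. They must have passed above it, so I'll check the actual tip height.

```bash
python3 - <<'E'
from h import *
f=grab("scene")
fw=grab("wrist")
s=manip.read_state();tp=s["tool_pos"];Rz=R.from_euler('z',-.1155).as_matrix();print(tp,s["width"],fw["xyz"])
for z in(72,85,95,105,115,125):
  print(z,[((proj(f,np.array([tp[0],tp[1],0])+Rz@np.array([dx,y,0])+[0,0,z])-[165,100]+.5)*4).round(0) for dx in(-11,11) for y in(-37,-51)])
ctr=np.array([511.5,142.7,0])
for z in (64,85,111):
  print("bar",z,[((proj(f,ctr+Rz@np.array([-46,y,z]))-[165,100]+.5)*4).round(0) for y in(-58,58)])
E
```

```text
[508.8752347  143.36595261  72.385947  ] 0.8672488242703928 [431.60101263 153.27453747 246.09404313]
72 [array([354., 545.]), array([364., 563.]), array([400., 536.]), array([411., 554.])]
85 [array([354., 522.]), array([364., 539.]), array([401., 513.]), array([411., 530.])]
95 [array([354., 503.]), array([364., 521.]), array([401., 494.]), array([412., 511.])]
105 [array([354., 484.]), array([364., 502.]), array([401., 476.]), array([412., 493.])]
115 [array([354., 465.]), array([364., 483.]), array([402., 457.]), array([412., 474.])]
125 [array([354., 446.]), array([364., 463.]), array([402., 438.]), array([413., 454.])]
bar 64 [array([299., 602.]), array([232., 463.])]
bar 85 [array([299., 563.]), array([231., 427.])]
bar 111 [array([297., 513.]), array([229., 381.])]
```

```bash
python3 - <<'E'
from h import *
f=grab("scene"); fw=grab("wrist")
ctr=np.array([511.5,142.7,0]);Rz=R.from_euler('z',-.1155).as_matrix()
def projw(X):
  p=Rm(fw).T@(np.array(X)-fw["xyz"]); th=np.arctan2(np.hypot(p[0],p[1]),p[2]); ph=np.arctan2(p[1],p[0]); K=fw["camera_matrix"]
  return np.array([K[0,2]+K[0,0]*th*np.cos(ph),K[1,2]+K[1,1]*th*np.sin(ph)])*1.5
print("cam axes",Rm(fw).round(3))
for z,x in((111,-46),(111,-34)):
  print("bar",[projw(ctr+Rz@np.array([x,y,z])).round(0) for y in(-58,58)])
for x in(-150,150): print("base",[projw(ctr+Rz@np.array([x,y,8])).round(0) for y in(-55,55)])
tp=manip.read_state()["tool_pos"]
for z in(72,85,110): print(z,[projw(np.array([tp[0],tp[1],z])+Rz@np.array([dx,y,0])).round(0) for dx in(-11,11) for y in(-37,37)])
# initial pose check s3
for z in (201,214,240): print(z,[((proj(f,np.array([444,150,z])+Rz@np.array([dx,-43,0]))-[100,0]+.5)*2).round(0) for dx in(-11,11)])
E
```

```text
cam axes [[ 0.114  0.948  0.296]
 [ 0.993 -0.109 -0.035]
 [-0.001  0.298 -0.954]]
bar [array([202., 261.]), array([554., 261.])]
bar [array([206., 295.]), array([550., 296.])]
base [array([277.,  26.]), array([483.,  26.])]
base [array([304., 489.]), array([456., 490.])]
72 [array([292., 311.]), array([467., 312.]), array([296., 358.]), array([463., 358.])]
85 [array([286., 323.]), array([473., 323.]), array([290., 372.]), array([469., 372.])]
110 [array([272., 351.]), array([486., 351.]), array([278., 404.]), array([480., 405.])]
201 [array([232., 361.]), array([259., 357.])]
214 [array([231., 347.]), array([258., 343.])]
240 [array([229., 317.]), array([257., 313.])]
```

The tips sit about 38 mm above the reported TCP when open, according to both cameras, and the leg hasn't moved. I'll back off over the bar, then close in free air to see how the tip height changes.

{"method": "drive_tool", "body": {
  "gripper": [7.4,7.4,7.4,7.4,7.4],
  "translation": [
    [0,0,2],
    [0,0,2],
    [-2,0.23,0],
    [-2.5,0.29,0],
    [-2,0.23,0]
  ],
  "roll": [0,0,0,0,0]
}}

```text
t: 4.85
tool_pos: [442.9, 150.8, 112.4]
tcp_rot: [-0.179, -3.136, -0.0]
contact_force: [-0.4, 0.4, -0.2]
width: 0.87
```

{"method": "drive_tool", "body": {
  "gripper": [2.6,2.6,2.6,2.6,2.6],
  "translation": [
    [0,0,2],
    [0,0,0],
    [0,0,0],
    [0,0,0],
    [0,0,0]
  ],
  "roll": [0,0,0,0,0]
}}

```text
t: 5.35
tool_pos: [444.0, 150.6, 131.6]
tcp_rot: [-0.179, -3.136, 0.0]
contact_force: [0.3, 0.8, 0.3]
width: 0.304
```

```bash
python3 - <<'E'
from h import *
f=grab("scene","s7.png",(165,80,355,275),4)
fw=grab("wrist","w7.png",None,1.5)
s=manip.read_state();tp=s["tool_pos"];Rz=R.from_euler('z',-.1155).as_matrix();print(s["t"],tp,s["width"])
for dz in(0,13,25,38):
  print(dz,[((proj(f,tp+Rz@np.array([dx,y,0])+[0,0,dz])-[165,80]+.5)*4).round(0) for dx in(-11,11) for y in(-13,13)])
E
```

```text
5.45 [443.94799723 150.66274106 131.71169455] 0.3042250252020514
0 [array([194., 511.]), array([180., 481.]), array([243., 502.]), array([228., 473.])]
13 [array([192., 485.]), array([179., 456.]), array([242., 477.]), array([227., 448.])]
25 [array([191., 461.]), array([177., 433.]), array([241., 453.]), array([226., 425.])]
38 [array([189., 435.]), array([176., 407.]), array([240., 427.]), array([225., 399.])]
```

```bash
ls pics
```

```text
s1.png
s2.png
s3.png
s4.png
s5.png
s6.png
s6b.png
s7.png
scene0.png
t1.png
t2.png
t3.png
top0.png
w3.png
w4.png
w5.png
w6.png
w7.png
wrist0.png
```

View pics/s7.png

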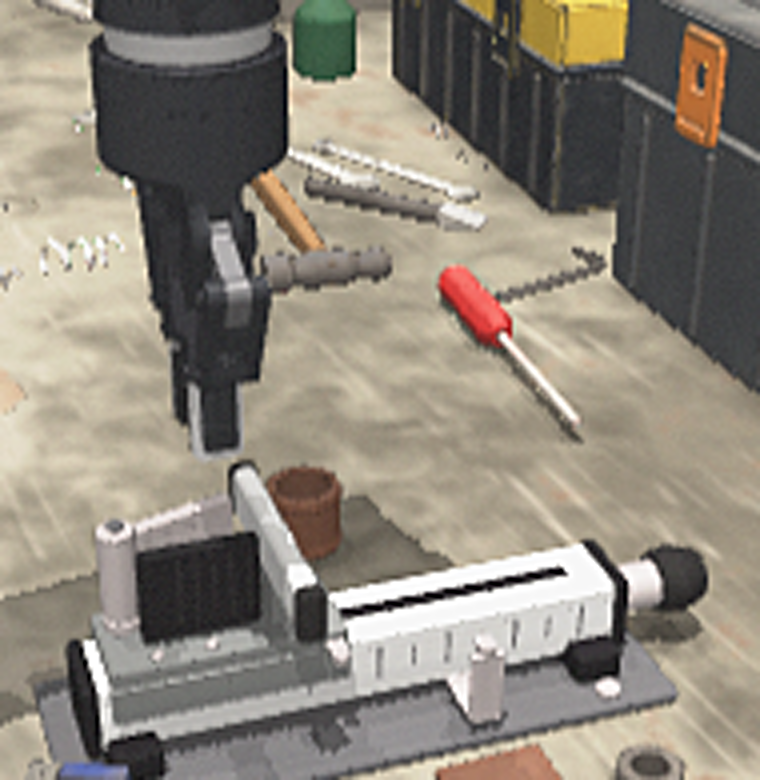

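View pics/w7.png

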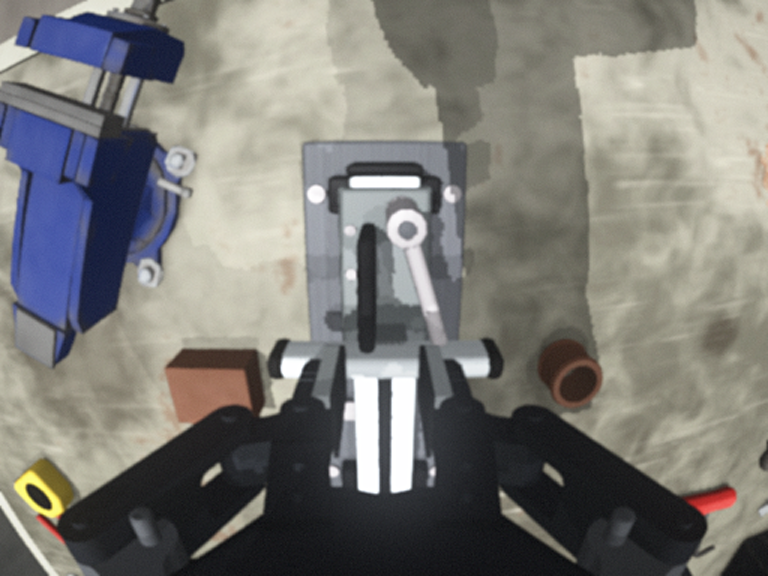

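With the jaws nearly closed the tips are about 28 mm above the reported TCP, against 38 mm when open. A TCP height near 48 mm therefore puts the tips where I want them. I'll open and lower.

{"method": "drive_tool", "body": {
  "gripper": [7.6,7.6,7.6,7.6,7.6],
  "translation": [
    [-0.3,0.03,0],
    [0,0,0],
    [0,0,0],
    [0,0,-2],
    [0,0,-2]
  ],
  "roll": [0,0,0,0,0]
}}

```text
t: 5.95
tool_pos: [442.1, 151.3, 92.4]
tcp_rot: [0.178, 3.134, 0.001]
contact_force: [0.7, -0.4, -0.0]
width: 0.889
```

{"method": "drive_tool", "body": {
  "gripper": [7.6,7.6,7.6,7.6,7.6],
  "translation": [
    [0,0,-2],
    [0,0,-1.2],
    [0,0,-1.1],
    [0,0,0],
    [0,0,0]
  ],
  "roll": [0,0,0,0,0]
}}

```text
t: 6.45
tool_pos: [441.3, 151.1, 49.4]
tcp_rot: [0.179, 3.137, -0.0]
contact_force: [0.6, 0.1, -0.1]
width: 0.885
```

```bash
python3 - <<'E'
from h import *
f=grab("scene","s8.png",(165,100,355,295),4)
fw=grab("wrist","w8.png",None,1.5)
s=manip.read_state();print(s["t"],s["tool_pos"],s["width"],s["contact_force"])
E
```

```text
6.55 [441.80444625 151.20676512  49.95550181] 0.888575890926695 [1.22118491 0.04227049 0.42580183]
```

```bash
ls pics
```

```text
s1.png
s2.png
s3.png
s4.png
s5.png
s6.png
s6b.png
s7.png
s8.png
scene0.png
t1.png
t2.png
t3.png
top0.png
w3.png
w4.png
w5.png
w6.png
w7.png
w8.png
wrist0.png
```

View pics/s8.png

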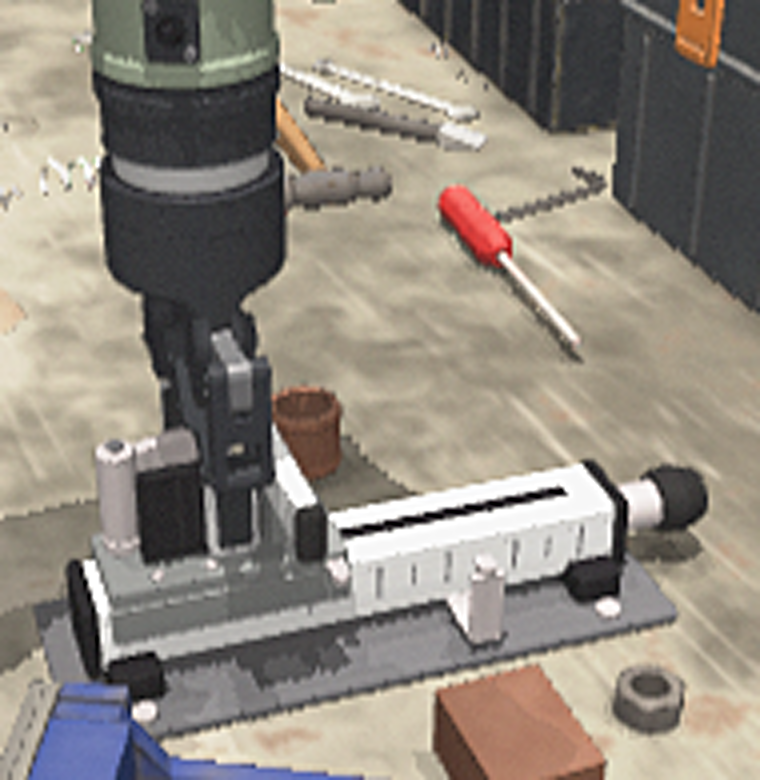

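View pics/w8.png

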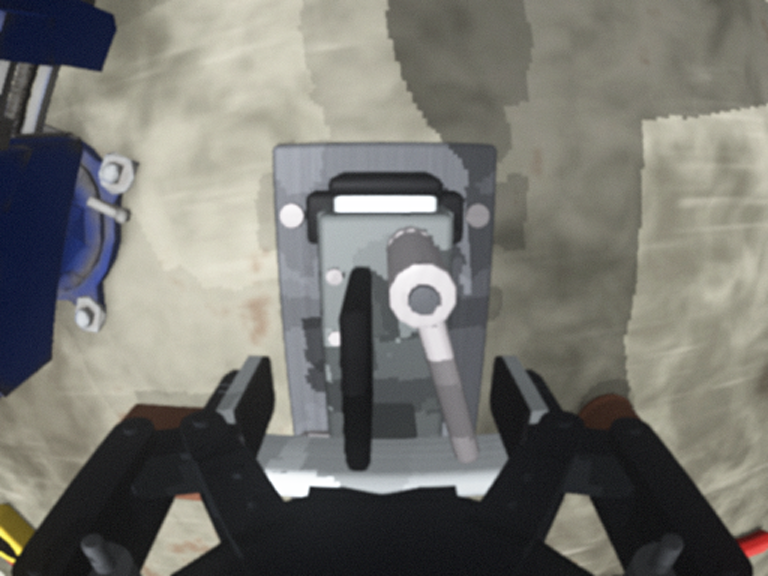

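Both views show the fingers now overlapping the bar's height, just behind it, with the lever between them. I'll push again.

{"method": "drive_tool", "body": {
  "gripper": [7.6,7.6,7.6,7.6,7.6],
  "translation": [
    [0.8,-0.09,0],
    [0.8,-0.09,0],
    [1.0,-0.12,0],
    [1.2,-0.14,0],
    [1.2,-0.14,0]
  ],
  "roll": [0,0,0,0,0]
}}

```text
t: 7.05
tool_pos: [490.2, 145.8, 49.2]
tcp_rot: [-0.177, -3.133, -0.002]
contact_force: [-6.6, 2.9, 5.1]
width: 0.891
```

{"method": "drive_tool", "body": {
  "gripper": [7.6,7.6,7.6,7.6],
  "translation": [
    [1.0,-0.12,0],
    [0.6,-0.07,0],
    [0,0,0],
    [0,0,0]
  ],
  "roll": [0,0,0,0]
}}

```text
t: 7.45
tool_pos: [506.6, 143.9, 49.1]
tcp_rot: [-0.178, -3.135, -0.002]
contact_force: [-4.7, 2.4, 2.4]
width: 0.889
```

```bash
python3 - <<'E'
from h import *
f=grab("scene","s9.png",(165,100,355,295),4)
fs=grab("scene","s9b.png",(240,225,310,275),11)
s=manip.read_state();print(s["t"],s["tool_pos"],s["width"],s["contact_force"])
E
```

```text
7.55 [506.3276663  143.85451196  49.11467475] 0.8910326266356451 [-3.36522228  2.48798307  1.83345456]
```

```bash
ls pics
```

```text
s1.png
s2.png
s3.png
s4.png
s5.png
s6.png
s6b.png
s7.png
s8.png
s9.png
s9b.png
scene0.png
t1.png
t2.png
t3.png
top0.png
w3.png
w4.png
w5.png
w6.png
w7.png
w8.png
wrist0.png
```

View pics/s9.png

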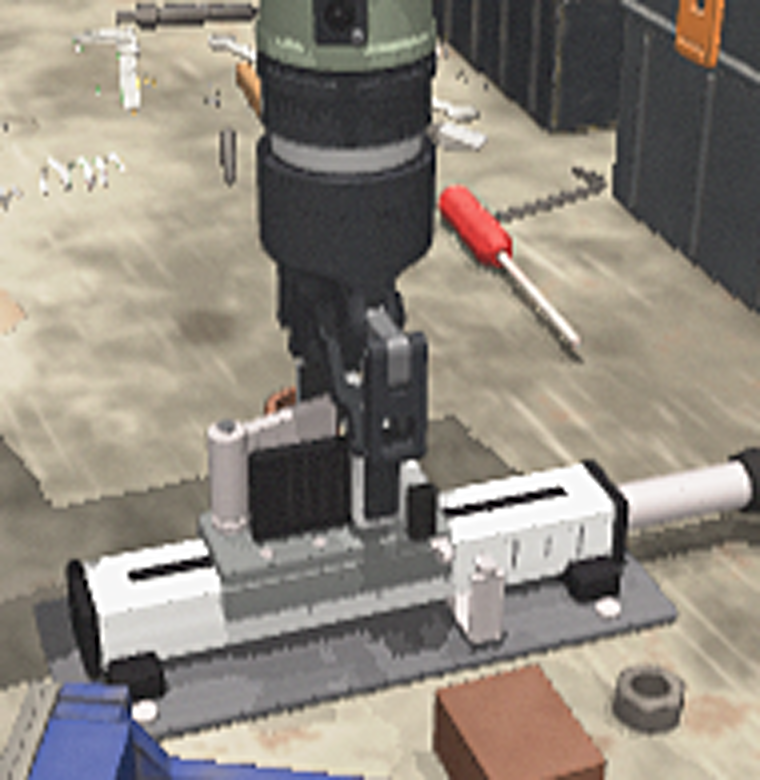

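View pics/s9b.png

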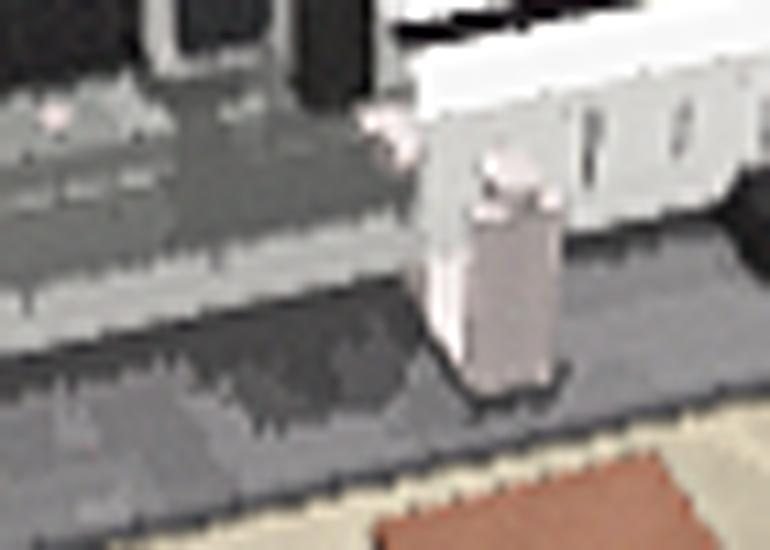

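{"method": "drive_tool", "body": {
  "gripper": [7.6,7.6,7.6,7.6],
  "translation": [
    [0.5,-0.06,0],
    [0.5,-0.06,0],
    [0,0,0],
    [0,0,0]
  ],
  "roll": [0,0,0,0]
}}

```text
t: 7.95
tool_pos: [516.1, 142.7, 49.0]
tcp_rot: [-0.178, -3.135, -0.001]
contact_force: [-4.3, 3.1, 1.2]
width: 0.891
```

```bash
python3 - <<'E'
from h import *
fs=grab("scene","s10.png",(265,225,305,255),19)
ft=grab("top","t10.png",(260,145,380,310),4)
fw=grab("wrist","w10.png",None,1.5)
s=manip.read_state();print(s["t"],s["tool_pos"],s["width"],s["contact_force"])
E
```

```text
8.1 [515.9319545  142.69616232  49.01550119] 0.8931401830404281 [-4.88132156  2.54749216  1.45885727]
```

```bash
ls pics
```

```text
s1.png
s10.png
s2.png
s3.png
s4.png
s5.png
s6.png
s6b.png
s7.png
s8.png
s9.png
s9b.png
scene0.png
t1.png
t10.png
t2.png
t3.png
top0.png
w10.png
w3.png
w4.png
w5.png
w6.png
w7.png
w8.png
wrist0.png
```

View pics/s10.png

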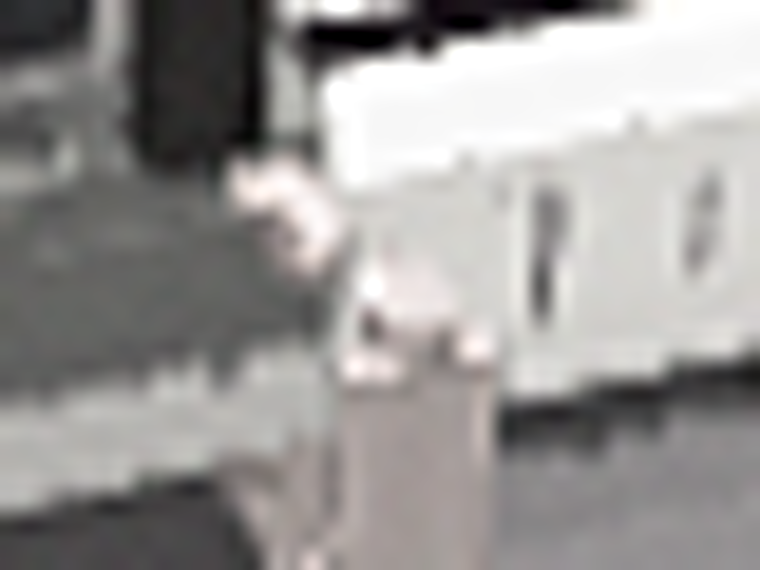

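View pics/t10.png

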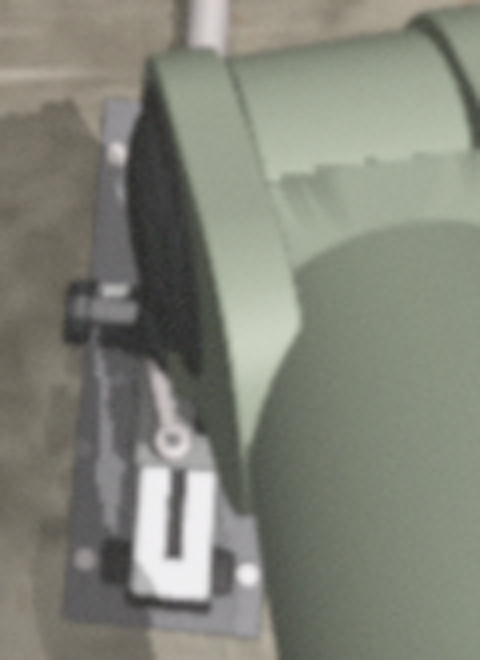

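View pics/w10.png

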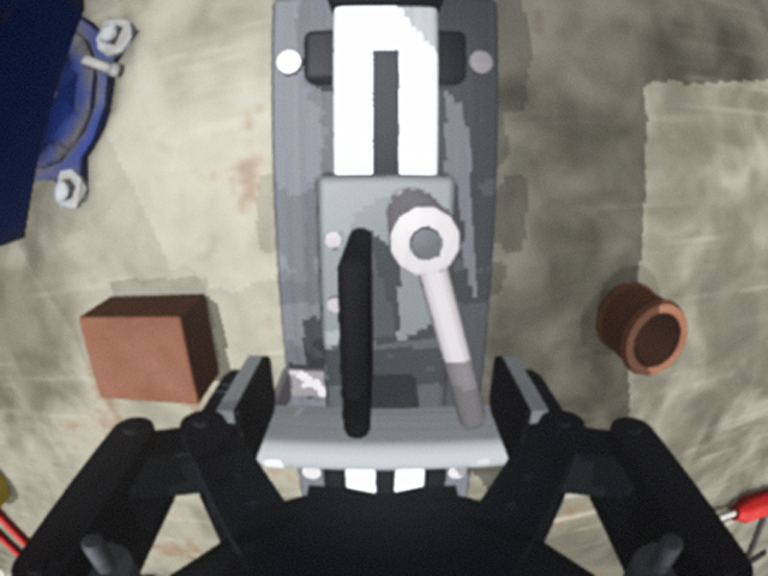

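```bash
python3 - <<'E'
from h import *
ft=grab("top"); fs=grab("scene")
a=np.array([.9934,-.1148,0])
t=lambda x,y:((x+.5)/4-.5+260,(y+.5)/4-.5+145)
P=lambda p,z:pix2z(ft,t(*p),z)
print("pin",(P((173,440),120)-P((165,566),120))@a)
im=ft["pixels"]
s=lambda x,y:((x+.5)/19-.5+265,(y+.5)/19-.5+225)
s11=lambda x,y:((x+.5)/11-.5+240,(y+.5)/11-.5+225)
for p in((322,258),(330,235),(372,265)): print(p,pix2z(fs,s(*p),56)@a)
print("init ptr",pix2z(fs,s11(107,222),56)@a, "s9 ptr",pix2z(fs,s11(405,165),56)@a,"mark",pix2z(fs,s11(488,150),56)@a)
E
```

```text
pin 61.21038984216215
(322, 258) 532.5585451626969
(330, 235) 534.6981390521686
(372, 265) 536.759716290829
init ptr 469.8339050003941 s9 ptr 521.971336446579 mark 536.7540204139103
```

{"method": "drive_tool", "body": {
  "gripper": [7.6,7.6,7.6],
  "translation": [
    [0.45,-0.05,0],
    [0,0,0],
    [0,0,0]
  ],
  "roll": [0,0,0]
}}

```text
t: 8.5
tool_pos: [520.4, 142.2, 49.0]
tcp_rot: [-0.177, -3.135, -0.001]
contact_force: [-5.4, 3.2, 0.9]
width: 0.887
```

```bash
python3 - <<'E'
from h import *
fs=grab("scene","s11.png",(265,225,305,255),19)
ft=grab("top","t11.png",(260,145,380,310),4)
s=manip.read_state();print(s["t"],s["tool_pos"],s["width"],s["contact_force"])
E
```

```text
8.6 [520.27653912 142.164477    48.92492545] 0.888306008215513 [-5.42385492  2.29964134  0.33267838]
```

```bash
ls pics
```

```text
s1.png
s10.png
s11.png
s2.png
s3.png
s4.png
s5.png
s6.png
s6b.png
s7.png
s8.png
s9.png
s9b.png
scene0.png
t1.png
t10.png
t11.png
t2.png
t3.png
top0.png
w10.png
w3.png
w4.png
w5.png
w6.png
w7.png
w8.png
wrist0.png
```

View pics/s11.png

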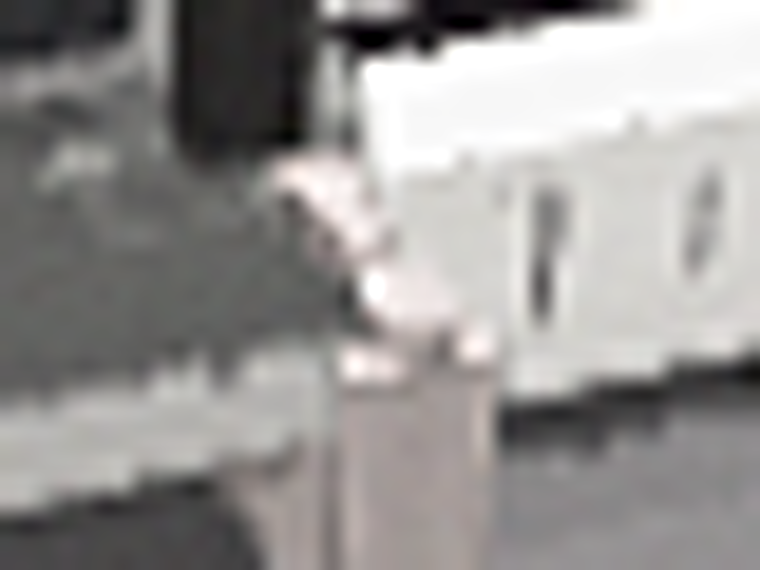

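View pics/t11.png

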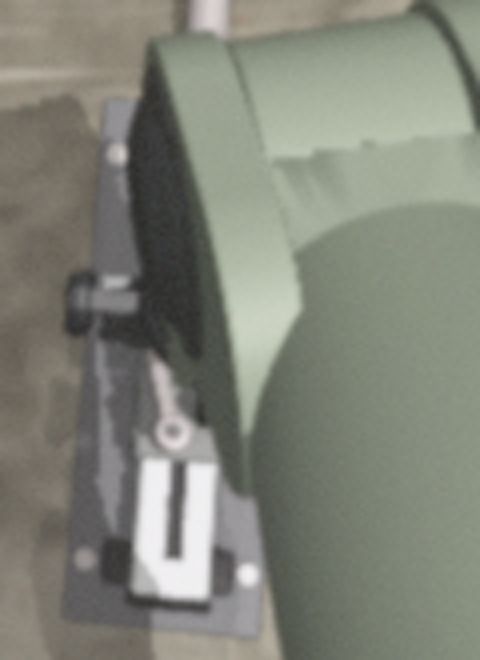

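The pointer tip at (365,250) and the mark tip at (375,270) now lie on one line across the cradle. The pin travel of about 65.7 mm agrees with the 65.5–66 mm I measured as needed. I'll hold for a moment, then close.

{"method": "drive_tool", "body": {
  "gripper": [7.6,7.6,7.6,7.6,7.6],
  "translation": [
    [0,0,0],
    [0,0,0],
    [0,0,0],
    [0,0,0],
    [0,0,0]
  ],
  "roll": [0,0,0,0,0],
  "force": 30
}}

```text
t: 9.1
tool_pos: [520.3, 142.2, 49.0]
tcp_rot: [-0.177, -3.134, -0.001]
contact_force: [-5.1, 2.9, 1.7]
width: 0.887
```

{"method": "drive_tool", "body": {
  "gripper": [6.5,5.8,5.0,4.5,4.5],
  "translation": [
    [0,0,0],
    [0,0,0],
    [0,0,0],
    [0,0,0],
    [0,0,0]
  ],
  "roll": [0,0,0,0,0]
}}

```text
t: 9.6
tool_pos: [520.5, 142.9, 49.4]
tcp_rot: [-0.177, -3.135, -0.004]
contact_force: [-5.2, 5.2, 4.2]
width: 0.531
```

```bash
python3 - <<'E'
from h import *
fs=grab("scene","s12.png",(265,225,305,255),19)
fw=grab("wrist","w12.png",None,1.5)
s=manip.read_state();print(s["t"],s["tool_pos"],s["width"],s["contact_force"])
E
```

```text
9.7 [520.44643847 142.8665934   49.37276361] 0.5301119319247635 [-5.08516142  4.62720889  3.84549884]
```

```bash
ls pics
```

```text
s1.png
s10.png
s11.png
s12.png
s2.png
s3.png
s4.png
s5.png
s6.png
s6b.png
s7.png
s8.png
s9.png
s9b.png
scene0.png
t1.png
t10.png
t11.png
t2.png
t3.png
top0.png
w10.png
w12.png
w3.png
w4.png
w5.png
w6.png
w7.png
w8.png
wrist0.png
```

View pics/s12.png

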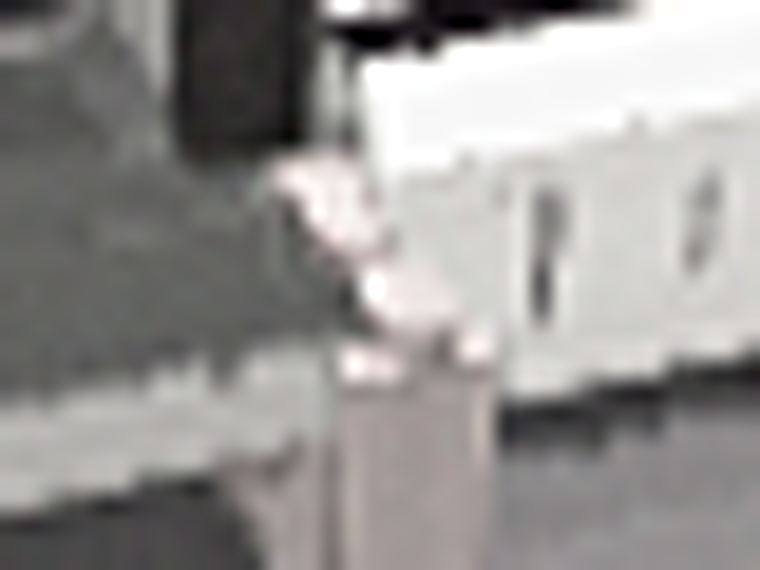

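View pics/w12.png

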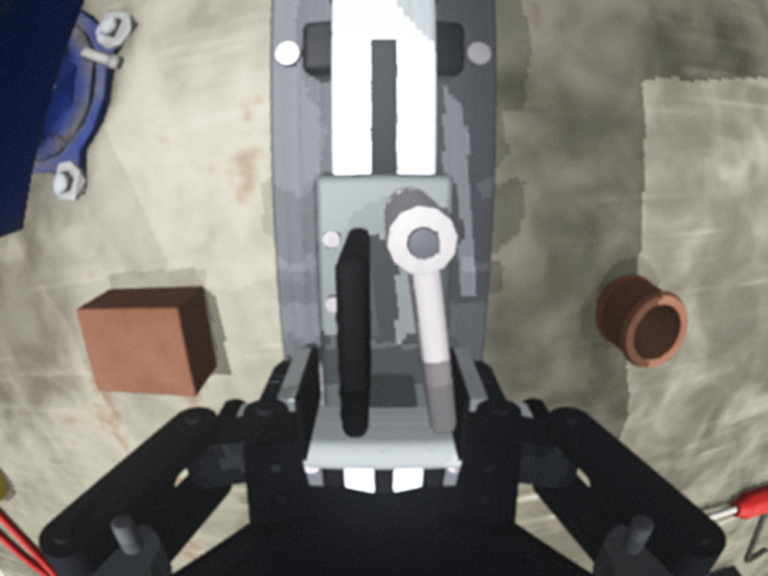

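The pointer is still on the mark, the lever is closing and the fingers are centred. I'll squeeze shut.

{"method": "drive_tool", "body": {
  "gripper": [4.0,3.5,3.0,2.5,2.0],
  "translation": [
    [0,0,0],
    [0,0,0],
    [0,0,0],
    [0,0,0],
    [0,0,0]
  ],
  "roll": [0,0,0,0,0],
  "force": 40
}}

```text
t: 10.2
tool_pos: [520.7, 143.0, 49.5]
tcp_rot: [-0.178, -3.135, -0.004]
contact_force: [-5.0, 4.9, 4.8]
width: 0.284
```

{"method": "drive_tool", "body": {
  "gripper": [1.5,1.5,1.5,1.5,1.5],
  "translation": [
    [0,0,0],
    [0,0,0],
    [0,0,0],
    [0,0,0],
    [0,0,0]
  ],
  "roll": [0,0,0,0,0]
}}

```text
t: 10.7
tool_pos: [520.6, 143.0, 49.5]
tcp_rot: [-0.178, -3.135, -0.004]
contact_force: [-6.1, 5.1, 3.9]
width: 0.286
```

```bash
python3 - <<'E'
from h import *
fs=grab("scene","s13.png",(265,225,305,255),19)
grab("scene","s13b.png",(165,100,355,295),4)
fw=grab("wrist","w13.png",None,1.5)
s=manip.read_state();print(s["t"],s["tool_pos"],s["width"],s["contact_force"])
E
```

```text
10.85 [520.65648833 143.01359381  49.52099128] 0.2859411222887917 [-6.1463498   5.53648609  4.23701507]
```

```bash
ls pics
```

```text
s1.png
s10.png
s11.png
s12.png
s13.png
s13b.png
s2.png
s3.png
s4.png
s5.png
s6.png
s6b.png
s7.png
s8.png
s9.png
s9b.png
scene0.png
t1.png
t10.png
t11.png
t2.png
t3.png
top0.png
w10.png
w12.png
w13.png
w3.png
w4.png
w5.png
w6.png
w7.png
w8.png
wrist0.png
```

View pics/s13.png

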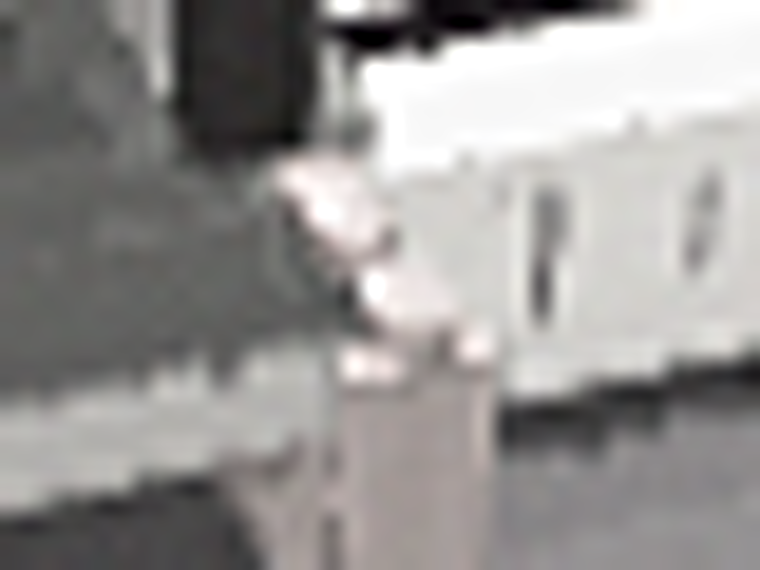

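View pics/s13b.png

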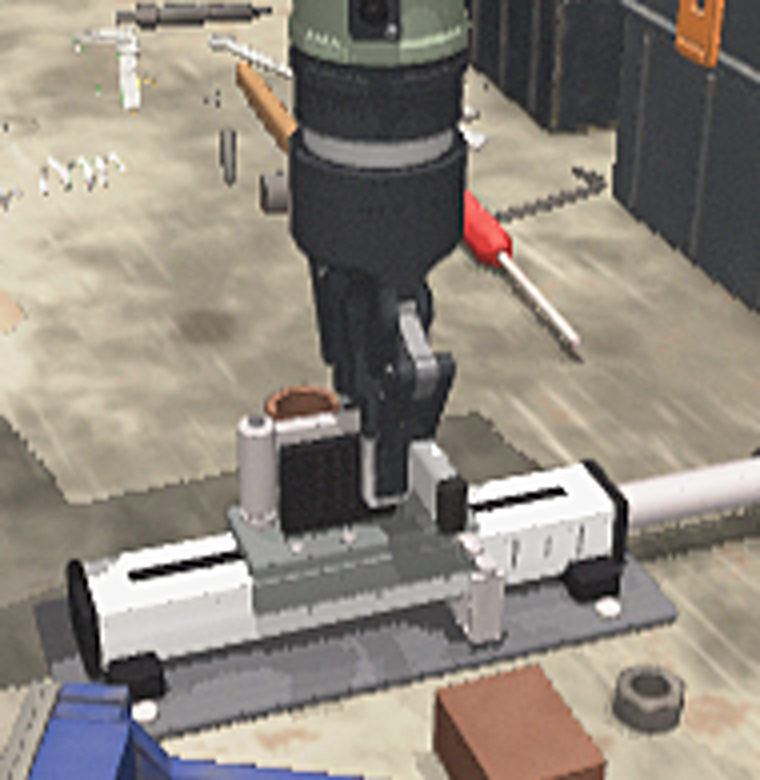

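View pics/w13.png

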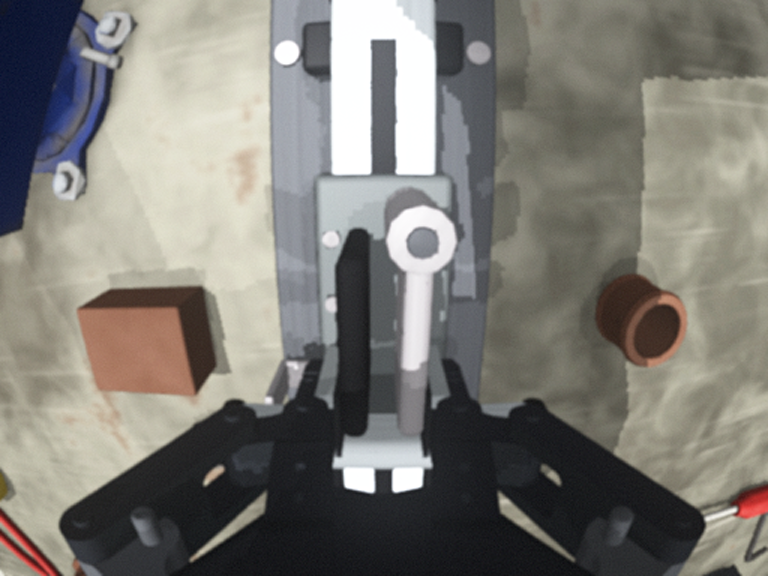

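The pointer tip at about (368,248) is still in line with the mark at (375,270). In the wrist view the lever is parallel to the finger rest. The fingers have stalled on the pair, at about 24 mm opening against 15 mm commanded. I'm handing in.

```bash
python3 - <<'E'
from workcell import manip
print(manip.finish_job()); s=manip.read_state(); print(s["t"],s["tool_pos"],s["width"],s["contact_force"])
E
```

```text
the job is handed in; nothing more can be done
None
the job is handed in; nothing more can be done
```

I pushed the leg to its length mark, held it there for more than 0.5 s with the lever open, squeezed the lever shut, and handed in while still pinching. The interface gave no verdict, and no state could be read after hand-in.

**Last checks, just before hand-in:**
- **Mark:** in the scene picture the pointer and mark tips line up across the cradle, within about 1 mm. The leg had travelled about 65.7 mm; I had measured 65.5–66 mm as needed.
- **Lever:** it looks parallel to the finger rest in the wrist picture, so I judged it shut. The joint angle can't be read directly.
- **Grip:** the fingers stalled at about 24.4 mm with 15 mm commanded and a 40 N grip. The force on each finger can't be read directly. The net sideways force on the tool was only about 5 N, so both fingers must be loaded.
- **Loose parts:** the block and nut look unmoved in the last scene picture. The coupling looks undisturbed in the wrist picture. I only checked these by eye.

**Problem on the way:** my first push passed over the crossbar without touching it. The open fingertips sit about 38 mm above the reported TCP, and about 28 mm when nearly closed. That is well beyond the stated 13 mm difference. I backed off, lowered further and pushed again; the leg had not moved.

**Reading that disagrees:** the shut pair should be 26 mm wide, but the opening read 24.4 mm. I put this down to the pads giving way under the grip and did not check further.

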